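# Put the robot-kit parts away by kind

## Robot

A 7-joint arm with a two-finger parallel gripper is mounted at the origin on the work surface. World frame = base frame: x ahead of the robot, y to its left, z up, the work surface at z = 0. Lengths are in mm, angles in rad, forces in N, time in s.
With the tool pointing down it reaches from about 400 to 850 mm from the base axis. Payload 4.4 kg.
Tool frame: the origin (TCP) lies midway between the tips of the shut fingers; the grasp point (between the pads) lies 19 mm behind it; y points along the fingers, z is the direction in which the jaws open and shut, and the axes are right-handed (so a half turn about y gives the same grasp; the last joint's range is limited). The gripper opens to 94 mm and grips with 3 to 60 N. Pads are 16 mm wide; open, the fingers measure 119 mm over their backs; the gripper's body (75 mm by 177 mm) begins 78 mm behind the grasp point.
Start: joints at [-1.351, 0.628, 0.038, 1.517, -0.027, 0.996, -0.02], TCP at [183.226, 623.656, 205.478] pointing down, gripper open.
Joint ranges: [-3.06, 3.06], [-0.37, 2.12], [-1.25, 1.32], [0.18, 2.47], [-1.1, 4.24], [0.23, 1.98], [-2.94, 2.94]. Speed limits (rad/s): [2.57, 2.57, 3.14, 3.14, 3.14, 3.14, 3.14].

## Interface

Orientations are given as a unit quaternion [w, x, y, z].
In Python, from station import status, vision, manip gives the robot as it stands. The module is installed in compiled form; this text tells all that it offers.
- The arm moves only by the tool play_rows, never from a script. Its argument "rows" is a list of rows, each a list of 5 numbers: the shift along the tool's x, y, z in m, then the turn about the tool's y in degrees, then the finger opening in m, from 0 to 0.094. In form: [[dx, dy, dz, yaw, gripper], ...]. A call has 1 to 5 rows; each row is the pose to reach, as a shift and turn from the pose commanded when the call began, along the tool's axes at that moment; what a row does not reach only later rows make up. A row lasts 1/8 s, in which the tool goes at most 62.5 mm and 10.7 degrees, less where a joint would pass 70% of its speed; a pose out of reach is approached as far as the arm can. A call with a gripper value outside its range is refused whole. The fingers move at their own pace and stop on an object; "squeeze" is the grip in N (left out, the last holds). Time passes only in rows, so rows that repeat a pose let the fingers close. It gives the time, the measured TCP pose, the force and the opening at its end, in the units of the state.
- status.read_state(): the state, without advancing time (a new reading comes with each control period).
- vision.get_image(name): name is "side" or "top" or "wrist"; returns (picture, depth): 480x640x3 uint8, blue, green, red; 480x640 float32, mm along the optical axis (not along the pixel's ray), 0 where there is no reading.
- vision.camera_model(name): a dict with "camera_matrix" (3x3 intrinsics, pixels), "position" and "attitude" of the camera in the world. Camera axes: x right, y down, z forward; pixel columns grow to the right and rows downward; lengths in mm; the calibration is good to about 2 mm. A picture is of the moment at which its call begins: read the wrist's pose just before it. camera_model takes no time and is no camera call; for the wrist camera it gives the pose at the moment of the call.
- manip.job_done(): hands the job in, once; it reports no verdict.
The state is a dict: "time": time; "qpos": joint angles; "qvel": joint speeds; "tau": joint torques, N m; "eef_pos": TCP position; "tool_rot": TCP orientation; "ft_force": force on the tool from outside, world axes, zero at the start; "moment": the same for the moment, N m; "width": opening from 0.0 (shut) to 1.0 (fully open).
Only numpy, scipy, OpenCV 4.12 (cv2) and the standard library are available. Lean on these libraries where they do the work, as an engineer would, in place of code of your own. Each camera call takes 0.05 s, during which the arm holds its last target. There are 200 camera calls.

## Task

Robotics class is over: sort the five loose kit parts by kind, whatever their colour. Lay both wheels in the green tray, both geared motors in the red tray and the battery holder in the white tray, each flat on the floor of its tray and none on top of another. Leave the small amber jar and the roll of tape standing among them where they are.

Things in the scene. Friction and masses are not known exactly. Their poses are not given: they have to be found in the camera images.
- wheel_yellow_center (a point): road wheel of a model robot: black rubber tyre with a yellow hub on its upper face, 44 mm across, 20 mm high, 35 g, lying flat on the table with its axle upright. Centre of the wheel, 10 mm above its underside; z along the axle (up)
- wheel_blue_center (a point): road wheel of a model robot: black rubber tyre with a blue hub on its upper face, 44 mm across, 20 mm high, 35 g, lying flat on the table with its axle upright. Centre of the wheel, 10 mm above its underside; z along the axle (up)
- motor_yellow_center (a point): geared motor: yellow gearbox block 38 long, 22 wide, 19 mm high, then a 27 mm long steel motor, 20 wide, with black end cap; 65 mm long in all, 40 g, lying flat on the table, a white shaft stub (6 mm thick, 8 tall) standing up from the gearbox. Point midway along it, 9.5 mm above its underside; x along it towards the motor end (gearbox x = -32.5 to +5.5 mm), y across, z up; balances near here
- motor_blue_center (a point): geared motor: blue gearbox block 38 long, 22 wide, 19 mm high, then a 27 mm long steel motor, 20 wide, with black end cap; 65 mm long in all, 40 g, lying flat on the table, a white shaft stub (6 mm thick, 8 tall) standing up from the gearbox. Point midway along it, 9.5 mm above its underside; x along it towards the motor end (gearbox x = -32.5 to +5.5 mm), y across, z up; balances near here
- battery_center (a point): battery holder: flat black block with two grey-and-copper AA cells side by side in its top; 62 long, 33 wide, 17 mm high, 60 g, lying flat on the table. Its centre, 8.5 mm above its underside; x along its length, y across its width, z up
- tray_green: Green plastic tray, open on top, fixed to the table: outside 150 x 150 mm, 30 mm high, walls and floor 4 mm thick (inside 142 x 142 mm, inner floor 4 mm above the table). Origin: centre of its underside, at table height; x and y parallel to its walls, z up. It belongs to the wheels
- tray_red: Red plastic tray, open on top, fixed to the table: outside 150 x 150 mm, 30 mm high, walls and floor 4 mm thick (inside 142 x 142 mm, inner floor 4 mm above the table). Origin: centre of its underside, at table height; x and y parallel to its walls, z up. It belongs to the motors
- tray_white: White plastic tray, open on top, fixed to the table: outside 150 x 150 mm, 30 mm high, walls and floor 4 mm thick (inside 142 x 142 mm, inner floor 4 mm above the table). Origin: centre of its underside, at table height; x and y parallel to its walls, z up. It belongs to the battery holder
- jar_center (a point): bystander, to be left alone: small upright amber glass jar with a white lid, loose, 32 mm across, 45 mm high. Its centre, 22.5 mm above the table
- tape_center (a point): bystander, to be left alone: off-white roll of paper tape lying flat, loose, 52 mm across with a 36 mm hole, 18 mm high. Its centre, 9 mm above the table
Not all that is in view belongs to the job. Leave any pink look-alike of the part that bears battery_center alone.

How it is judged (in metres and radians):
At the end, for the whole second after the job is handed in: Wheels in the green tray, motors in the red, battery holder in the white: each centre within 56 mm (wheels), 64 (motors), 60 (battery) of the tray's middle along each side, level within 10 degrees, underside within 6 mm of the tray floor, at rest. Jar and tape within 25 mm of their start (x of wheel_yellow_center in the frame of tray_green between -0.056 and 0.056 m and y of wheel_yellow_center in the frame of tray_green between -0.056 and 0.056 m and z of wheel_yellow_center in the frame of tray_green between 0 and 0.02 m and angle between the z axis of each of wheel_yellow_center, wheel_blue_center and the z axis of tray_green, either way round below 0.18 rad and linear speed of each of wheel_yellow, wheel_blue, motor_yellow, motor_blue, battery below 0.02 m/s and angular speed of each of wheel_yellow, wheel_blue, motor_yellow, motor_blue, battery below 0.3 rad/s and x of wheel_blue_center in the frame of tray_green between -0.056 and 0.056 m and y of wheel_blue_center in the frame of tray_green between -0.056 and 0.056 m and z of wheel_blue_center in the frame of tray_green between 0 and 0.02 m and x of motor_yellow_center in the frame of tray_red between -0.064 and 0.064 m and y of motor_yellow_center in the frame of tray_red between -0.064 and 0.064 m and z of motor_yellow_center in the frame of tray_red between 0 and 0.022 m and angle between motor_yellow_center's own x axis and vertical between 1.39 and 1.75 rad and x of motor_blue_center in the frame of tray_red between -0.064 and 0.064 m and y of motor_blue_center in the frame of tray_red between -0.064 and 0.064 m and z of motor_blue_center in the frame of tray_red between 0 and 0.022 m and angle between motor_blue_center's own x axis and vertical between 1.39 and 1.75 rad and x of battery_center in the frame of tray_white between -0.06 and 0.06 m and y of battery_center in the frame of tray_white between -0.06 and 0.06 m and z of battery_center in the frame of tray_white between 0 and 0.019 m and angle between the z axis of battery_center and the z axis of tray_white, either way round below 0.18 rad and distance of each of jar_center, tape_center from where it was at the start of the episode below 0.025 m); the robot touches nothing.
It fails at once if the jar is pushed more than 25 mm or tipped over (distance of jar_center from where it was at the start of the episode above 0.025 m or angle between jar_center's own z axis and vertical above 0.6 rad).
It fails at once if the roll of tape is pushed more than 25 mm (distance of tape_center from where it was at the start of the episode above 0.025 m).
It also fails if it takes over 120 s, if anything falls off the work surface, if the arm or the gripper's body presses on something with over 40 N, if the wrist force passes 120 N, or if a joint passes its speed limit or range.

## Working session

There is one attempt and no reset: what is moved stays moved. The work goes in short steps, Python scripts to look and compute and a tool call to move; the robot and the scene stay as the last step left them, time stands still between calls to the robot, and variables do not carry over. Pictures are saved under pics/ and viewed, about 12 in all and at most 16, crops included, and the job is handed in when it is done.

Besides the shell and the picture viewer there is one more tool, called after "Request:" as a command line: name --pt "numbers of a row" for each row, then --argument value for the rest. play_rows: Moves the arm, as the interface text tells. Its arguments: {"type":"object","properties":{"rows":{"type":"array"},"squeeze":{"type":"number"}},"required":["rows"]}

```bash
mkdir -p pics
python3 - <<'E'
from station import status, vision
import cv2,numpy as np
print(status.read_state())
for n in("top","side"):
    im,d=vision.get_image(n); cv2.imwrite(f"pics/{n}0.png",im); np.savez(f"pics/{n}0.npz",im=im,d=d)
    print(n,vision.camera_model(n),(d>0).mean())
print(vision.camera_model("wrist"))
E
```

```text
{'time': 0.0, 'qpos': array([-1.35075396,  0.62933543,  0.03842014,  1.51832643, -0.02700667,
        0.99628467, -0.01998244]), 'qvel': array([-4.64080529e-04, -3.49157538e-04,  4.60510622e-04, -8.33443952e-05,
       -4.62101529e-04, -1.25710024e-03, -2.77027154e-05]), 'tau': array([ 3.85675239e-04, -5.49720848e+01,  1.14337061e+00, -1.86633933e+01,
       -5.24072140e-02,  2.34658050e-02,  1.71334491e-04]), 'eef_pos': array([183.05311103, 623.02060801, 204.57394277]), 'tool_rot': array([-0.69925559,  0.70054154, -0.1007964 ,  0.10061443]), 'ft_force': array([-0.73543074, -0.43074109,  0.22219081]), 'moment': array([0.00856767, 0.00311472, 0.01477935]), 'width': 0.9972401361949422}
top {'camera_matrix': array([[479.45327708,   0.        , 332.75647728],
       [  0.        , 479.45327708, 246.26330867],
       [  0.        ,   0.        ,   1.        ]]), 'position': array([407.62035859,   8.87853872, 965.87567187]), 'attitude': array([ 0.03572331, -0.70503075,  0.70692865, -0.04367345])} 0.9959212239583334
side {'camera_matrix': array([[590.17250836,   0.        , 314.88141898],
       [  0.        , 590.17250836, 238.12439071],
       [  0.        ,   0.        ,   1.        ]]), 'position': array([ 400.36419287, -743.81664685,  958.11927112]), 'attitude': array([-0.3481094 ,  0.93548669, -0.0572968 ,  0.0200396 ])} 0.9960319010416666
{'camera_matrix': array([[382.46319444,   0.        , 316.48228403],
       [  0.        , 382.46319444, 243.60801488],
       [  0.        ,   0.        ,   1.        ]]), 'position': array([114.86786689, 644.52011929, 384.36605347]), 'attitude': array([0.10027436, 0.79398632, 0.59485807, 0.07533031])}
```

View pics/top0.png

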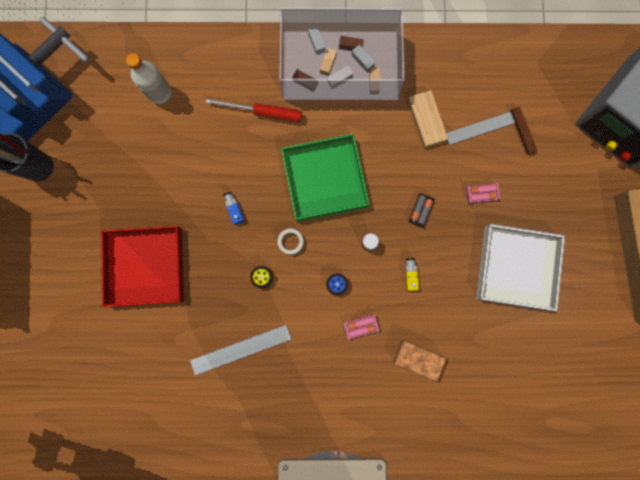

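View pics/side0.png

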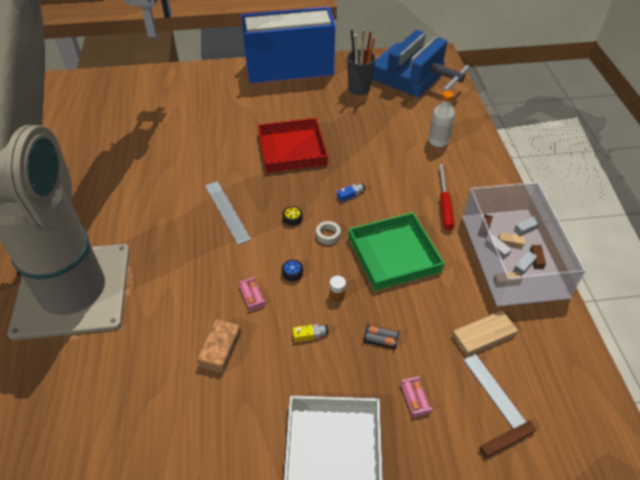

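```bash
cat > h.py <<'E'
import numpy as np,cv2
from scipy.spatial.transform import Rotation as R
def rot(q): return R.from_quat(np.r_[q[1:],q[0]]).as_matrix()
def ray(cm,uv,z):
    uv=np.atleast_2d(uv).astype(float); K=cm["camera_matrix"]
    d=np.c_[(uv-K[:2,2])/K[0,0],np.ones(len(uv))]@rot(cm["attitude"]).T
    p=cm["position"]; return p+d*((z-p[2])/d[:,2])[:,None]
def blobs(mask,amin=20):
    c,_=cv2.findContours(mask.astype(np.uint8),cv2.RETR_EXTERNAL,cv2.CHAIN_APPROX_NONE)
    return [x for x in c if cv2.contourArea(x)>amin]
E
cat > m.py <<'E'
from h import *
from station import vision
for n in("top","side"):
    cm=vision.camera_model(n); im=np.load(f"pics/{n}0.npz")["im"]
    print(n, rot(cm["attitude"]).round(2).tolist())
    H,S,V=cv2.split(cv2.cvtColor(im,cv2.COLOR_BGR2HSV))
    for name,m,z,am in [("yel",(H>22)&(H<35)&(S>170)&(V>120),19,15),("blue",(H>105)&(H<125)&(S>150)&(V>90),19,15),
      ("green",(H>50)&(H<80)&(S>120),30,1000),("red",((H<4)|(H>176))&(S>180)&(V>90),30,1000),
      ("white",(S<40)&(V>170),30,50),("dark",(V<60)&(S<120),17,15)]:
        for c in blobs(m,am):
            (u,v),(w,h),a=cv2.minAreaRect(c)
            if not 30<u<610 or v<90 and n=="top": continue
            box=ray(cm,cv2.boxPoints(((u,v),(w,h),a)),z)[:,:2]; ctr=ray(cm,(u,v),z)[0,:2]
            e=box[1]-box[0];f=box[2]-box[1]
            print(name,(int(u),int(v)),ctr.round(),"size",np.linalg.norm(e).round(),np.linalg.norm(f).round(),"ang",np.degrees(np.arctan2(e[1],e[0])).round())
E
python3 m.py
```

```text
top [[-0.0, -0.99, 0.11], [-1.0, 0.0, -0.01], [0.01, -0.11, -0.99]]
yel (412, 280) [ 446. -158.] size 24.0 37.0 ang -90.0
yel (260, 276) [455. 141.] size 30.0 30.0 ang -90.0
blue (336, 283) [441.  -9.] size 30.0 29.0 ang -90.0
blue (235, 213) [581. 193.] size 20.0 37.0 ang -68.0
green (325, 177) [652.  13.] size 151.0 152.0 ang -78.0
red (140, 266) [475. 373.] size 153.0 150.0 ang -87.0
white (200, 363) [288. 250.] size 32.0 26.0 ang -72.0
white (370, 241) [523. -75.] size 28.0 28.0 ang -90.0
white (290, 241) [524.  81.] size 46.0 46.0 ang -44.0
white (522, 268) [ 468. -374.] size 143.0 154.0 ang -11.0
dark (338, 285) [438. -13.] size 38.0 32.0 ang -34.0
dark (39, 103) [809. 598.] size 318.0 129.0 ang -8.0
side [[0.99, -0.09, 0.08], [-0.12, -0.75, 0.65], [-0.0, -0.65, -0.76]]
yel (302, 332) [ 445. -165.] size 36.0 30.0 ang 3.0
yel (292, 212) [456. 141.] size 31.0 33.0 ang -7.0
blue (292, 267) [441.  -9.] size 33.0 31.0 ang -7.0
blue (345, 192) [581. 188.] size 39.0 27.0 ang 25.0
blue (407, 73) [823. 628.] size 46.0 36.0 ang 46.0
blue (429, 52) [910. 725.] size 171.0 38.0 ang 48.0
blu
[... 676 characters left out ...]
0 35.0 ang 4.0
white (213, 187) [288. 228.] size 23.0 26.0 ang 26.0
white (600, 248) [1070.  -49.] size 249.0 790.0 ang 27.0
white (287, 19) [519. 937.] size 252.0 66.0 ang 3.0
dark (379, 343) [ 582. -203.] size 8.0 58.0 ang 69.0
dark (292, 274) [441. -27.] size 39.0 29.0 ang 1.0
dark (67, 282) [-5. 10.] size 135.0 144.0 ang 29.0
dark (292, 220) [455. 120.] size 40.0 30.0 ang 2.0
dark (43, 167) [-112.  362.] size 74.0 217.0 ang -7.0
dark (35, 106) [-173.  607.] size 145.0 31.0 ang 97.0
dark (433, 84) [884. 572.] size 154.0 75.0 ang 58.0
dark (356, 63) [693. 694.] size 134.0 307.0 ang 34.0
dark (165, 8) [ 143. 1079.] size 16.0 116.0 ang 16.0
dark (34, 9) [-272. 1128.] size 26.0 119.0 ang -7.0
```

```bash
cat > go.py <<'E'
# usage: go.py x,y,z,jaw ... -> per-waypoint shifts, each from the previous waypoint
import sys; from h import *; from station import status
def main():
    s=status.read_state(); M=rot(s["tool_rot"]); p=s["eef_pos"]
    print("t",round(s["time"],2),"tcp",p.round(1),"q7",s["qpos"][6].round(2),"F",s["ft_force"].round(1),"w",round(s["width"]*94,1),"down",M[:,1].round(3))
    # ideal frame: y down, z at jaw angle
    a=np.degrees(np.arctan2(M[1,2],M[0,2])); print("jaw",a.round(1))
    for w in sys.argv[1:]:
        x,y,z,j=[float(k) for k in w.split(",")]
        c,n=np.cos(np.radians(a)),np.sin(np.radians(a))
        Z=np.array([c,n,0]);Y=np.array([0,0,-1.]);X=np.cross(Y,Z)
        d=np.array([x,y,z])-p; dy=-(j-a); dy=(dy+90)%180-90
        print(w,"->",(np.array([X@d,Y@d,Z@d])/1000).round(3).tolist(),round(dy,1),"rows>=",int(np.ceil(max(np.linalg.norm(d)/62.5,abs(dy)/10.7))))
        p=np.array([x,y,z]);a-=dy
main()
E
python3 - <<'E'
from h import *
from station import vision
cm=vision.camera_model("top"); print(ray(cm,[(422,210),(412,275),(415,224),(429,196)],17).round())
E
python3 go.py 400,400,150,11 592,196,120,112
```

```text
[[ 588. -182.   17.]
 [ 457. -159.   17.]
 [ 559. -167.   17.]
 [ 616. -197.   17.]]
t 0.1 tcp [183.1 623.1 204.7] q7 -0.02 F [0.1 0.2 0.4] w 94.0 down [-0.    -0.002 -1.   ]
jaw 73.6
400,400,150,11 -> [0.271, 0.055, -0.153] 62.6 rows>= 6
592,196,120,112 -> [0.237, 0.03, 0.15] 79.0 rows>= 8
```

```bash
python3 go.py 400,400,150,73.6 590,195,120,112
```

```text
t 0.1 tcp [183.1 623.1 204.7] q7 -0.02 F [0.1 0.2 0.4] w 94.0 down [-0.    -0.002 -1.   ]
jaw 73.6
400,400,150,73.6 -> [0.271, 0.055, -0.153] 0.0 rows>= 6
590,195,120,112 -> [0.24, 0.03, -0.143] -38.4 rows>= 5
```

Request:
play_rows --pt "0.27 0.055 -0.153 0 0.094" --pt "0.27 0.055 -0.153 0 0.094" --pt "0.27 0.055 -0.153 0 0.094" --pt "0.27 0.055 -0.153 0 0.094" --pt "0.27 0.055 -0.153 0 0.094"

```text
time: 0.72
eef_pos: [398.3, 401.0, 150.4]
tool_rot: [-0.7, 0.7, -0.101, 0.101]
ft_force: [0.6, 0.1, -0.0]
width: 1.003
```

Request:
play_rows --pt "0.24 0.03 -0.143 -38 0.06" --pt "0.24 0.03 -0.143 -38 0.06" --pt "0.24 0.03 -0.143 -38 0.06" --pt "0.24 0.03 -0.143 -38 0.06" --pt "0.24 0.03 -0.143 -38 0.06"

```text
time: 1.35
eef_pos: [589.4, 192.8, 120.0]
tool_rot: [-0.694, 0.696, 0.131, -0.131]
ft_force: [-0.1, 1.2, -0.4]
width: 0.639
```

```bash
cat > look.py <<'E'
import sys; from h import *; from station import vision
cm=vision.camera_model("wrist"); im,d=vision.get_image("wrist"); cv2.imwrite(f"pics/{sys.argv[1]}.png",im)
import pickle; pickle.dump((cm,im,d),open(f"pics/{sys.argv[1]}.pkl","wb"))
H,S,V=cv2.split(cv2.cvtColor(im,cv2.COLOR_BGR2HSV))
for name,m,z in [("yel",(H>22)&(H<35)&(S>150)&(V>90),19),("blue",(H>105)&(H<125)&(S>140)&(V>70),19)]:
    for c in blobs(m,200):
        r=cv2.minAreaRect(c); b=ray(cm,cv2.boxPoints(r),z)[:,:2]; e=b[1]-b[0];f=b[2]-b[1]
        l,s=(e,f) if np.linalg.norm(e)>np.linalg.norm(f) else (f,e)
        print(name,np.round(r[0]),"ctr",b.mean(0).round(1),"long",np.linalg.norm(l).round(1),"short",np.linalg.norm(s).round(1),"axis",np.degrees(np.arctan2(l[1],l[0])).round(1))
E
python3 go.py 590,195,120,112; python3 look.py w1
```

```text
t 1.35 tcp [589.4 192.8 120. ] q7 1.43 F [-0.1  1.2 -0.4] w 60.1 down [-0.    -0.002 -1.   ]
jaw 111.4
590,195,120,112 -> [0.001, -0.0, 0.002] -0.6 rows>= 1
yel [317.  28.] ctr [453.4 140.7] long 32.2 short 31.3 axis 22.3
blue [322. 231.] ctr [580.1 194.5] long 38.5 short 20.7 axis 22.1
```

```bash
python3 go.py 588,197,4,112 588,197,100,112 475,345,100,90 475,345,9,90
```

```text
t 1.4 tcp [591.8 189.4 119.6] q7 1.43 F [ 2.5 -2.2 -0.1] w 60.3 down [ 0.002 -0.004 -1.   ]
jaw 111.1
588,197,4,112 -> [-0.001, 0.116, 0.008] -0.9 rows>= 2
588,197,100,112 -> [0.0, -0.096, 0.0] 0.0 rows>= 2
475,345,100,90 -> [-0.049, 0.0, 0.18] 22.0 rows>= 3
475,345,9,90 -> [0.0, 0.091, 0.0] 0.0 rows>= 2
```

View pics/w1.png

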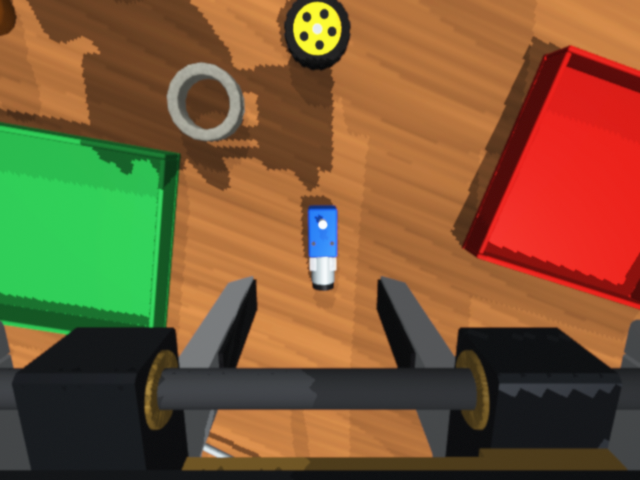

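Request:
play_rows --pt "-0.001 0.04 0.008 0 0.06" --pt "-0.001 0.08 0.008 0 0.06" --pt "-0.001 0.08 0.008 0 0.06" --pt "-0.001 0.08 0.008 0 0.06"

```text
time: 1.9
eef_pos: [583.9, 205.4, 41.9]
tool_rot: [0.695, -0.694, -0.133, 0.132]
ft_force: [0.6, -0.5, 0.7]
width: 0.637
```

```bash
python3 look.py w2;python3 go.py 588,197,4,112 588,197,100,112 475,345,100,90 475,345,9,90
```

```text
yel [288.   8.] ctr [464.7 144.7] long 26.8 short 7.1 axis 111.7
blue [299. 261.] ctr [579.6 194.2] long 39.4 short 20.6 axis 21.8
t 1.95 tcp [584.4 205.5  42.5] q7 1.39 F [ 0.2 -0.2  0.3] w 60.0 down [ 0.002  0.001 -1.   ]
jaw 111.6
588,197,4,112 -> [0.0, 0.039, -0.009] -0.4 rows>= 1
588,197,100,112 -> [0.0, -0.096, 0.0] 0.0 rows>= 2
475,345,100,90 -> [-0.049, 0.0, 0.18] 22.0 rows>= 3
475,345,9,90 -> [0.0, 0.091, 0.0] 0.0 rows>= 2
```

Request:
play_rows --pt "0 0.01 -0.009 0 0.06" --pt "0 0.038 -0.009 0 0.06" --pt "0 0.038 -0.009 0 0.06" --pt "0 0.038 -0.009 0 0.0" --pt "0 0.038 -0.009 0 0.0" --squeeze 15

```text
time: 2.58
eef_pos: [587.2, 196.7, 3.9]
tool_rot: [0.695, -0.694, -0.133, 0.132]
ft_force: [0.5, -0.3, -0.9]
width: 0.46
```

Request:
play_rows --pt "0 0 0 0 0.0" --pt "0 0 0 0 0.0" --pt "0 -0.05 0 0 0.0" --pt "0 -0.096 0 0 0.0" --pt "0 -0.096 0 0 0.0"

```text
time: 3.2
eef_pos: [589.4, 197.7, 102.8]
tool_rot: [0.695, -0.694, -0.135, 0.13]
ft_force: [0.5, 0.8, -0.8]
width: 0.234
```

```bash
python3 go.py 475,345,100,90 475,345,9,90
```

```text
t 3.2 tcp [589.4 197.7 102.8] q7 1.42 F [ 0.5  0.8 -0.8] w 22.0 down [ 0.007  0.003 -1.   ]
jaw 111.6
475,345,100,90 -> [-0.052, 0.003, 0.179] 21.6 rows>= 3
475,345,9,90 -> [0.0, 0.091, 0.0] 0.0 rows>= 2
```

Request:
play_rows --pt "-0.051 0 0.18 22 0.0" --pt "-0.051 0 0.18 22 0.0" --pt "-0.051 0 0.18 22 0.0" --pt "-0.051 0 0.18 22 0.0" --pt "-0.051 0 0.18 22 0.0"

```text
time: 3.82
eef_pos: [472.5, 344.3, 98.0]
tool_rot: [-0.706, 0.708, -0.002, 0.002]
ft_force: [-0.1, -0.4, 0.5]
width: 0.231
```

```bash
python3 look.py w3; python3 go.py 475,345,9,90
```

```text
yel [ 21. 226.] ctr [454.6 141.6] long 32.9 short 28.6 axis -10.4
blue [316. 288.] ctr [501.8 345.4] long 62.9 short 32.9 axis 178.9
t 3.88 tcp [473.4 343.3  98.2] q7 0.84 F [ 0.4 -0.3  0.2] w 22.1 down [-0.    -0.002 -1.   ]
jaw 89.5
475,345,9,90 -> [0.002, 0.089, 0.002] -0.5 rows>= 2
```

View pics/w3.png

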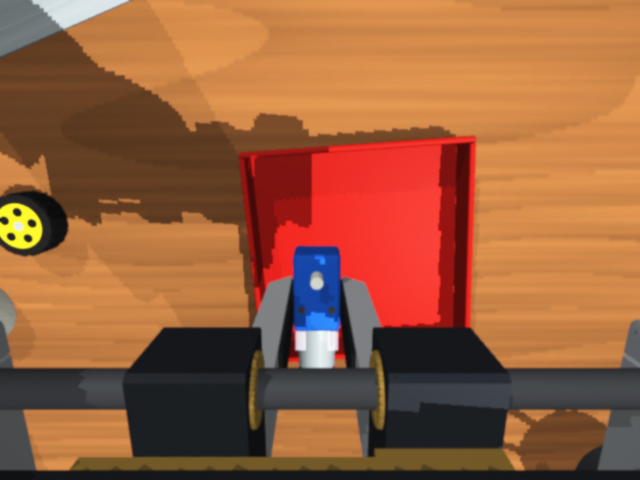

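Request:
play_rows --pt "0.002 0.045 0.001 0 0.0" --pt "0.002 0.08 0.001 0 0.0" --pt "0.002 0.089 0.001 0 0.0" --pt "0.002 0.089 0.001 0 0.0" --pt "0.002 0.089 0.001 0 0.042"

```text
time: 4.5
eef_pos: [476.2, 345.9, 10.8]
tool_rot: [0.707, -0.707, 0.002, -0.003]
ft_force: [-0.5, -0.5, -0.0]
width: 0.305
```

Request:
play_rows --pt "0 0 0 0 0.042" --pt "0 0 0 0 0.042" --pt "0 -0.05 0 0 0.042" --pt "0 -0.1 0 0 0.06" --pt "0 -0.1 0 0 0.06"

```text
time: 5.12
eef_pos: [477.4, 348.0, 114.0]
tool_rot: [0.709, -0.705, 0.0, -0.005]
ft_force: [1.2, 0.1, -0.8]
width: 0.615
```

```bash
python3 look.py w4; python3 go.py 456,141,110,90 456,141,4,90
```

```text
yel [ 26. 214.] ctr [454.2 139.7] long 32.8 short 31.9 axis -10.4
blue [312. 234.] ctr [470.6 346.3] long 39.4 short 21.0 axis 0.0
t 5.17 tcp [476.  346.9 111.9] q7 0.84 F [-0.5 -0.1 -0.1] w 59.3 down [ 0.003  0.003 -1.   ]
jaw 89.6
456,141,110,90 -> [-0.019, 0.002, -0.206] -0.4 rows>= 4
456,141,4,90 -> [0.0, 0.106, 0.0] 0.0 rows>= 2
```

Request:
play_rows --pt "-0.019 0.002 -0.206 40 0.062" --pt "-0.019 0.002 -0.206 40 0.062" --pt "-0.019 0.002 -0.206 40 0.062" --pt "-0.019 0.002 -0.206 40 0.062" --pt "-0.019 0.002 -0.206 40 0.062"

```text
time: 5.8
eef_pos: [453.6, 138.2, 107.1]
tool_rot: [-0.663, 0.664, -0.245, 0.244]
ft_force: [-0.6, 0.4, 0.7]
width: 0.657
```

Request:
play_rows --pt "0 0.04 0 0 0.062" --pt "0 0.07 0 0 0.062" --pt "0 0.07 0 0 0.062" --pt "0 0.07 0 0 0.062"

```text
time: 6.3
eef_pos: [454.8, 141.2, 38.2]
tool_rot: [0.664, -0.664, 0.243, -0.243]
ft_force: [0.0, 0.0, 0.9]
width: 0.664
```

```bash
python3 look.py w5; python3 go.py 455,141,4,50 455,141,100,50 660,45,100,12 660,45,9,12
```

```text
yel [312. 280.] ctr [454.2 140.4] long 31.1 short 30.9 axis 22.4
blue [624.  47.] ctr [460.9 329.7] long 34.6 short 14.0 axis -28.4
t 6.35 tcp [455.2 141.1  38.6] q7 0.65 F [-0.3  0.  -0.7] w 62.0 down [ 0.001  0.001 -1.   ]
jaw 49.7
455,141,4,50 -> [-0.0, 0.035, -0.0] -0.3 rows>= 1
455,141,100,50 -> [0.0, -0.096, 0.0] 0.0 rows>= 2
660,45,100,12 -> [0.219, 0.0, 0.058] 38.0 rows>= 4
660,45,9,12 -> [0.0, 0.091, 0.0] 0.0 rows>= 2
```

Request:
play_rows --pt "0 0.025 0 0 0.062" --pt "0 0.035 0 0 0.062" --pt "0 0.035 0 0 0.0" --pt "0 0.035 0 0 0.0" --pt "0 0.035 0 0 0.0" --squeeze 15

```text
time: 6.98
eef_pos: [455.0, 140.3, 3.6]
tool_rot: [0.664, -0.663, 0.244, -0.244]
ft_force: [-0.5, 0.8, 2.7]
width: 0.465
```

Request:
play_rows --pt "0 0 0 0 0.0" --pt "0 -0.05 0 0 0.0" --pt "0 -0.096 0 0 0.0" --pt "0 -0.096 0 0 0.0"

```text
time: 7.48
eef_pos: [456.9, 140.9, 101.8]
tool_rot: [0.665, -0.662, 0.242, -0.246]
ft_force: [-0.2, -0.1, -0.5]
width: 0.464
```

```bash
python3 go.py 645,42,100,12 645,42,9,12
```

```text
t 7.47 tcp [456.9 140.9 101.8] q7 0.64 F [-0.2 -0.1 -0.5] w 43.7 down [ 0.006  0.002 -1.   ]
jaw 49.6
645,42,100,12 -> [0.207, 0.002, 0.047] 37.6 rows>= 4
645,42,9,12 -> [0.0, 0.091, 0.0] 0.0 rows>= 2
```

Request:
play_rows --pt "0.208 0 0.048 38 0.0" --pt "0.208 0 0.048 38 0.0" --pt "0.208 0 0.048 38 0.0" --pt "0.208 0 0.048 38 0.0" --pt "0.208 0 0.048 38 0.0"

```text
time: 8.1
eef_pos: [644.6, 40.0, 97.1]
tool_rot: [-0.547, 0.548, -0.447, 0.447]
ft_force: [-0.6, 0.1, -0.3]
width: 0.465
```

```bash
python3 look.py w6; python3 go.py 645,42,9,12
```

```text
yel [ 39. 432.] ctr [ 459.2 -149.7] long 35.5 short 25.6 axis 84.8
yel [316. 304.] ctr [653.6   2.1] long 48.7 short 48.7 axis 57.8
blue [ 18. 263.] ctr [441.4  -9.3] long 33.0 short 25.7 axis -88.7
t 8.15 tcp [642.9  41.7  97.2] q7 0.35 F [ 0.3 -0.  -1.2] w 43.4 down [-0.003 -0.    -1.   ]
jaw 11.7
645,42,9,12 -> [0.0, 0.088, 0.002] -0.3 rows>= 2
```

View pics/w6.png

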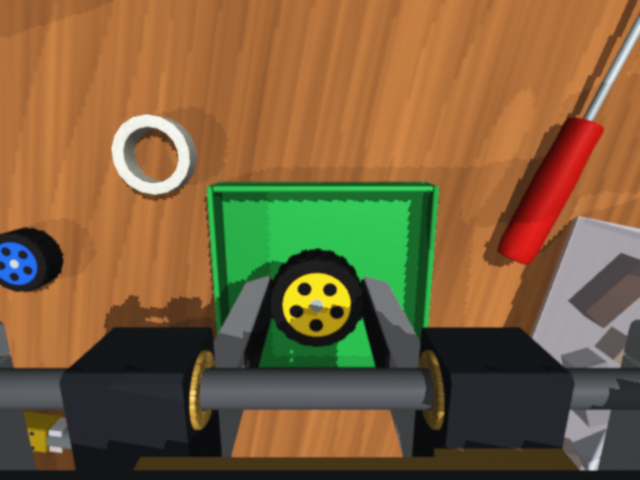

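Request:
play_rows --pt "0 0.045 0.001 0 0.0" --pt "0 0.08 0.001 0 0.0" --pt "0 0.088 0.001 0 0.0" --pt "0 0.088 0.001 0 0.0" --pt "0 0.088 0.001 0 0.06"

```text
time: 8.78
eef_pos: [646.1, 42.4, 12.5]
tool_rot: [0.549, -0.548, 0.446, -0.447]
ft_force: [-0.2, 0.1, 0.8]
width: 0.536
```

Request:
play_rows --pt "0 0 0 0 0.06" --pt "0 0 0 0 0.06" --pt "0 -0.05 0 0 0.06" --pt "0 -0.1 0 0 0.062" --pt "0 -0.1 0 0 0.062"

```text
time: 9.4
eef_pos: [648.5, 42.0, 115.6]
tool_rot: [0.55, -0.546, 0.445, -0.449]
ft_force: [0.2, 1.2, 0.2]
width: 0.657
```

```bash
python3 look.py w7; python3 go.py 441,-9,100,12 441,-9,4,12
```

```text
yel [312. 243.] ctr [646.6  44. ] long 32.3 short 31.6 axis -77.7
blue [ 24. 258.] ctr [438.5  -9.9] long 32.0 short 31.6 axis 52.3
t 9.45 tcp [646.5  42.2 113.1] q7 0.35 F [ 0.  -0.5  0.9] w 62.0 down [ 0.004  0.001 -1.   ]
jaw 11.6
441,-9,100,12 -> [0.009, 0.013, -0.212] -0.4 rows>= 4
441,-9,4,12 -> [0.0, 0.096, 0.0] 0.0 rows>= 2
```

Request:
play_rows --pt "0.009 0.012 -0.211 0 0.062" --pt "0.009 0.012 -0.211 0 0.062" --pt "0.009 0.012 -0.211 0 0.062" --pt "0.009 0.012 -0.211 0 0.062" --pt "0.009 0.04 -0.211 0 0.062"

```text
time: 10.07
eef_pos: [438.1, -9.6, 71.0]
tool_rot: [-0.548, 0.548, -0.447, 0.447]
ft_force: [1.0, 0.1, 0.4]
width: 0.659
```

Request:
play_rows --pt "0 0.03 0 0 0.062" --pt "0 0.03 0 0 0.062" --pt "0 0.03 0 0 0.062"

```text
time: 10.45
eef_pos: [440.0, -9.3, 41.0]
tool_rot: [-0.548, 0.548, -0.447, 0.447]
ft_force: [-0.2, 0.8, 0.6]
width: 0.659
```

```bash
python3 look.py w8; python3 go.py 441,-9,4,12 441,-9,100,12 659,-22,100,12
```

```text
blue [313. 280.] ctr [439.3  -9.7] long 31.8 short 31.3 axis 11.7
t 10.5 tcp [440.4  -9.3  41.4] q7 0.54 F [ 0.9 -0.8  0.1] w 62.0 down [ 0. -0. -1.]
jaw 11.6
441,-9,4,12 -> [-0.0, 0.037, 0.001] -0.4 rows>= 1
441,-9,100,12 -> [0.0, -0.096, 0.0] 0.0 rows>= 2
659,-22,100,12 -> [0.058, 0.0, 0.211] 0.0 rows>= 4
```

Request:
play_rows --pt "0 0.025 0 0 0.062" --pt "0 0.037 0 0 0.062" --pt "0 0.037 0 0 0.0" --pt "0 0.037 0 0 0.0" --pt "0 0.037 0 0 0.0"

```text
time: 11.12
eef_pos: [440.8, -9.1, 4.7]
tool_rot: [0.549, -0.548, 0.446, -0.447]
ft_force: [-0.7, 0.5, 3.3]
width: 0.467
```

Request:
play_rows --pt "0 0 0 0 0.0" --pt "0 -0.05 0 0 0.0" --pt "0 -0.096 0 0 0.0" --pt "0 -0.096 0 0 0.0"

```text
time: 11.62
eef_pos: [442.3, -9.3, 102.5]
tool_rot: [0.549, -0.547, 0.445, -0.448]
ft_force: [0.9, 0.7, -0.8]
width: 0.465
```

Request:
play_rows --pt "0.058 0 0.212 0 0.0" --pt "0.058 0 0.212 0 0.0" --pt "0.058 0 0.212 0 0.0" --pt "0.058 0 0.212 0 0.0" --pt "0.058 0 0.212 0 0.0"

```text
time: 12.25
eef_pos: [660.7, -23.6, 97.8]
tool_rot: [-0.548, 0.548, -0.447, 0.447]
ft_force: [-0.3, 0.6, 0.1]
width: 0.466
```

```bash
python3 look.py w9; python3 go.py 659,-22,9,12
```

```text
yel [ 25. 355.] ctr [ 463.1 -146.2] long 23.9 short 22.2 axis 11.7
yel [314. 150.] ctr [646.1  45. ] long 32.2 short 32.1 axis 55.2
blue [316. 308.] ctr [670.1 -64.5] long 49.5 short 48.5 axis -77.1
t 12.3 tcp [658.8 -23.6  98. ] q7 0.64 F [-0.7 -0.  -0.9] w 43.6 down [-0.003  0.    -1.   ]
jaw 11.6
659,-22,9,12 -> [-0.001, 0.089, 0.001] -0.4 rows>= 2
```

View pics/w9.png

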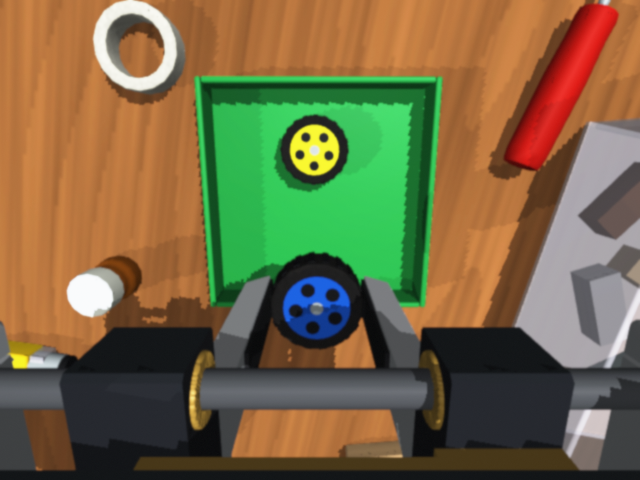

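Run:
```python
import pickle; from h import *
cm,im,d=pickle.load(open("pics/w9.pkl","rb"))
b=ray(cm,[(197,78),(440,78),(424,304),(210,305)],30)[:,:2]; print(b.round(),b.mean(0).round(1))
```

```text
[[569.  72.]
 [712. 102.]
 [742. -41.]
 [596. -72.]] [654.8  15. ]
```

Request:
play_rows --pt "-0.005 0.045 0.0 0 0.0" --pt "-0.005 0.08 0.0 0 0.0" --pt "-0.005 0.088 0.0 0 0.0" --pt "-0.005 0.088 0.0 0 0.0" --pt "-0.005 0.088 0.0 0 0.06"

```text
time: 12.92
eef_pos: [659.6, -18.8, 13.6]
tool_rot: [0.548, -0.547, 0.446, -0.448]
ft_force: [0.2, -0.1, 0.2]
width: 0.535
```

Request:
play_rows --pt "0 0 0 0 0.06" --pt "0 0 0 0 0.06" --pt "0 -0.05 0 0 0.06" --pt "0 -0.1 0 0 0.06" --pt "0 -0.1 0 0 0.06"

```text
time: 13.55
eef_pos: [661.8, -19.2, 116.6]
tool_rot: [0.55, -0.546, 0.444, -0.449]
ft_force: [-1.7, -0.1, -0.7]
width: 0.635
```

```bash
python3 look.py w10; python3 go.py 584,-182,110,60
```

```text
yel [ 30. 352.] ctr [ 456.5 -150.6] long 35.3 short 29.8 axis 11.4
yel [310. 156.] ctr [646.1  44.7] long 32.4 short 32.0 axis -77.7
blue [312. 246.] ctr [660.3 -19.8] long 32.6 short 31.8 axis -77.7
t 13.6 tcp [659.9 -18.5 114.1] q7 0.63 F [-0.6  0.3 -0.9] w 60.0 down [ 0.004  0.    -1.   ]
jaw 11.6
584,-182,110,60 -> [0.145, 0.004, -0.107] -48.4 rows>= 5
```

View pics/w10.png

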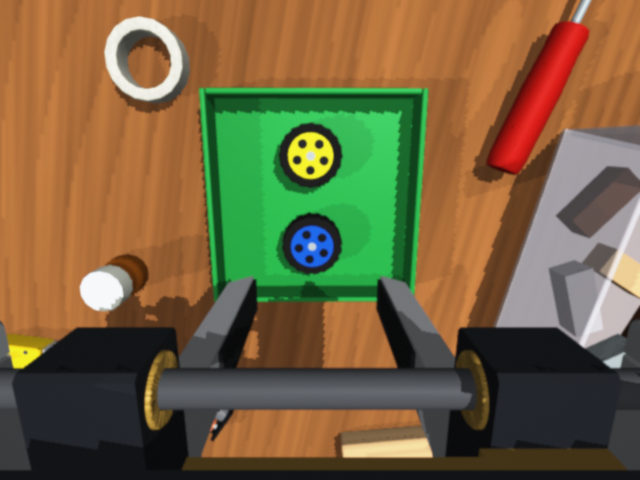

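Request:
play_rows --pt "0.145 -0.01 -0.105 -51 0.06" --pt "0.145 -0.01 -0.105 -51 0.06" --pt "0.145 -0.01 -0.105 -51 0.06" --pt "0.145 -0.01 -0.105 -51 0.06" --pt "0.145 -0.01 -0.105 -51 0.06"

```text
time: 14.22
eef_pos: [583.5, -182.0, 120.5]
tool_rot: [0.688, -0.687, 0.167, -0.165]
ft_force: [0.3, 0.3, 0.1]
width: 0.634
```

```bash
cat >> look.py <<'E'
if len(sys.argv)>2: # height mask 10..25 mm above the table, for the dark battery
    v,u=np.mgrid[:480,:640]; K=cm["camera_matrix"]
    P=np.c_[((u.ravel()-K[0,2])/K[0,0]),((v.ravel()-K[1,2])/K[0,0]),np.ones(u.size)]*d.reshape(-1,1)@rot(cm["attitude"]).T+cm["position"]
    z=P[:,2].reshape(480,640)
    for c in blobs((z>9)&(z<25)&(v<330),300):
        r=cv2.minAreaRect(c); b=ray(cm,cv2.boxPoints(r),17)[:,:2]; e=b[1]-b[0];f=b[2]-b[1]
        l,s=(e,f) if np.linalg.norm(e)>np.linalg.norm(f) else (f,e)
        print("raised",np.round(r[0]),"ctr",b.mean(0).round(1),np.linalg.norm(l).round(1),np.linalg.norm(s).round(1),"axis",np.degrees(np.arctan2(l[1],l[0])).round(1))
E
python3 look.py w11 h; python3 go.py 588,-182,40,63
```

```text
yel [627. 180.] ctr [645.2  42.9] long 33.2 short 17.3 axis -15.4
yel [251.  51.] ctr [ 445.9 -158.6] long 38.1 short 21.8 axis 4.3
blue [558. 236.] ctr [662.8 -15.4] long 33.1 short 32.9 axis -17.5
raised [ 71. 309.] ctr [ 542.7 -380.6] 115.5 3.6 axis 81.1
raised [601. 301.] ctr [730.7  -1.2] 73.7 14.9 axis 102.6
raised [318. 247.] ctr [ 588.1 -181.5] 63.4 32.4 axis -21.7
raised [551. 233.] ctr [659.8 -18.3] 53.2 44.9 axis 45.2
raised [614. 179.] ctr [641.7  36.1] 46.0 35.3 axis -15.4
raised [ 24. 115.] ctr [ 408.1 -321.2] 40.4 5.6 axis 81.3
raised [105. 191.] ctr [ 482.5 -301.8] 151.7 10.6 axis -9.0
raised [529. 169.] ctr [613.3 -22.3] 197.1 95.8 axis 138.8
raised [262.  70.] ctr [ 459.3 -158. ] 66.3 21.9 axis 3.6
raised [612.  17.] ctr [536.2  65.3] 39.4 16.6 axis 46.0
t 14.28 tcp [ 583.7 -181.6  120.6] q7 1.61 F [0.6 1.  0.3] w 60.0 down [-0.002  0.001 -1.   ]
jaw 63.1
588,-182,40,63 -> [0.004, 0.081, 0.002] 0.1 rows>= 2
```

View pics/w11.png

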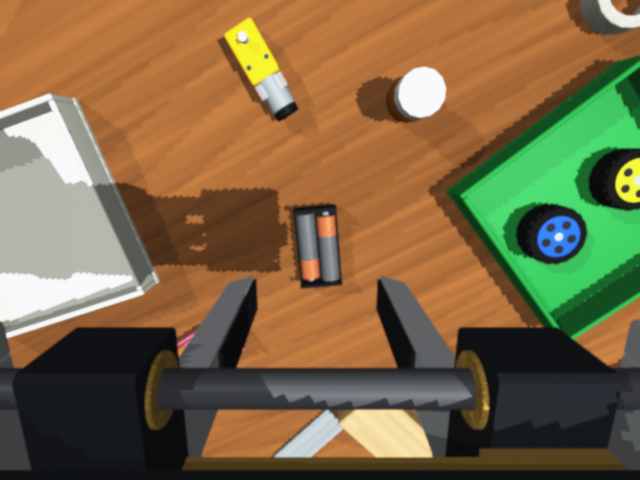

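Request:
play_rows --pt "0.004 0.05 0.001 -5 0.06" --pt "0.004 0.08 0.001 -5 0.06" --pt "0.004 0.08 0.001 -5 0.06" --pt "0.004 0.08 0.001 -5 0.06"

```text
time: 14.78
eef_pos: [589.2, -182.6, 42.3]
tool_rot: [-0.694, 0.694, -0.137, 0.138]
ft_force: [-0.3, -0.2, -0.8]
width: 0.637
```

```bash
python3 go.py 588,-181.5,3,68.3 588,-181.5,100,68.3 470,-373,100,80
```

```text
t 14.78 tcp [ 589.2 -182.6   42.3] q7 1.7 F [-0.3 -0.2 -0.8] w 59.9 down [ 0. -0. -1.]
jaw 67.6
588,-181.5,3,68.3 -> [-0.002, 0.039, 0.001] -0.7 rows>= 1
588,-181.5,100,68.3 -> [0.0, -0.097, 0.0] 0.0 rows>= 2
470,-373,100,80 -> [-0.039, 0.0, -0.222] -11.7 rows>= 4
```

Request:
play_rows --pt "-0.001 0.025 0.001 -1 0.06" --pt "-0.001 0.039 0.001 -1 0.06" --pt "-0.001 0.039 0.001 -1 0.06" --pt "-0.001 0.039 0.001 -1 0.0" --pt "-0.001 0.039 0.001 -1 0.0" --squeeze 20

```text
time: 15.4
eef_pos: [589.1, -181.5, 3.8]
tool_rot: [-0.695, 0.695, -0.131, 0.132]
ft_force: [0.9, 0.2, 0.2]
width: 0.457
```

Request:
play_rows --pt "0 0 0 0 0.0" --pt "0 0 0 0 0.0" --pt "0 -0.05 0 0 0.0" --pt "0 -0.097 0 0 0.0" --pt "0 -0.097 0 0 0.0"

```text
time: 16.02
eef_pos: [591.1, -182.2, 103.6]
tool_rot: [-0.695, 0.695, -0.129, 0.134]
ft_force: [-0.4, -0.1, -1.2]
width: 0.345
```

Request:
play_rows --pt "-0.039 0 -0.222 -12 0.0" --pt "-0.039 0 -0.222 -12 0.0" --pt "-0.039 0 -0.222 -12 0.0" --pt "-0.039 0 -0.222 -12 0.0" --pt "-0.039 0 -0.222 -12 0.0"

```text
time: 16.65
eef_pos: [467.4, -377.2, 98.7]
tool_rot: [-0.704, 0.705, -0.061, 0.059]
ft_force: [0.5, 0.9, 0.0]
width: 0.347
```

```bash
python3 look.py w12; python3 go.py 470,-373,8,80
```

```text
yel [624. 165.] ctr [ 444.4 -163.7] long 39.7 short 26.2 axis 14.0
t 16.7 tcp [ 469.5 -374.3   98.7] q7 2.19 F [ 1.   0.7 -0.9] w 32.9 down [-0.002  0.001 -1.   ]
jaw 80.4
470,-373,8,80 -> [0.0, 0.091, 0.001] 0.4 rows>= 2
```

View pics/w12.png

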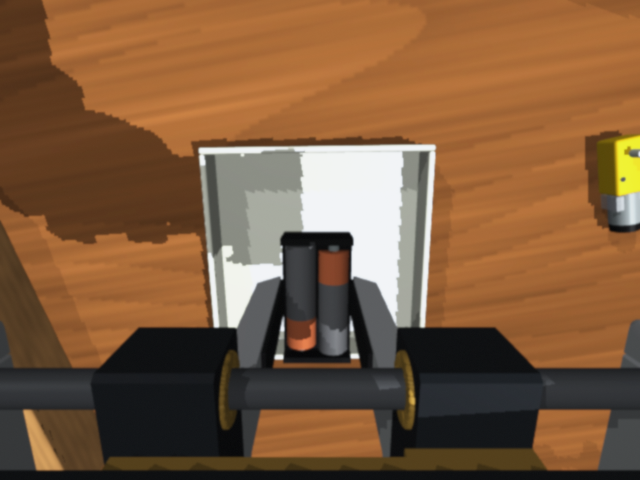

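Request:
play_rows --pt "0 0.045 0.001 0 0.0" --pt "0 0.08 0.001 0 0.0" --pt "0 0.09 0.001 0 0.0" --pt "0 0.09 0.001 0 0.0" --pt "0 0.09 0.001 0 0.055"

```text
time: 17.32
eef_pos: [472.5, -372.8, 10.8]
tool_rot: [-0.704, 0.705, -0.057, 0.058]
ft_force: [-0.4, -0.6, 0.7]
width: 0.419
```

Request:
play_rows --pt "0 0 0 0 0.055" --pt "0 0 0 0 0.055" --pt "0 -0.05 0 0 0.055" --pt "0 -0.1 0 0 0.055" --pt "0 -0.1 0 0 0.055"

```text
time: 17.95
eef_pos: [473.8, -374.9, 114.2]
tool_rot: [-0.703, 0.706, -0.055, 0.06]
ft_force: [0.8, -0.1, -0.1]
width: 0.584
```

```bash
python3 look.py w13 h; python3 go.py 454,-158,110,94 454,-158,40,94
```

```text
yel [611. 155.] ctr [ 444.5 -160.7] long 39.3 short 30.4 axis 13.3
raised [316. 325.] ctr [ 540.8 -384.8] 95.6 6.1 axis 80.7
raised [ 24. 270.] ctr [ 461.3 -597.4] 103.4 15.1 axis 6.2
raised [321. 240.] ctr [ 472.9 -370.2] 63.9 33.3 axis -8.3
raised [217. 221.] ctr [ 449.1 -443.6] 119.7 5.3 axis -8.3
raised [410. 217.] ctr [ 468.5 -303.1] 113.6 4.9 axis 170.4
raised [608. 173.] ctr [ 457.8 -160.7] 67.4 28.9 axis 2.5
t 18.0 tcp [ 472.5 -373.6  112. ] q7 2.19 F [ 0.6  0.6 -0.5] w 55.2 down [ 0.003 -0.002 -1.   ]
jaw 80.6
454,-158,110,94 -> [-0.053, 0.002, 0.21] -13.4 rows>= 4
454,-158,40,94 -> [0.0, 0.07, 0.0] 0.0 rows>= 2
```

Request:
play_rows --pt "-0.053 0 0.209 -13 0.055" --pt "-0.053 0 0.209 -13 0.055" --pt "-0.053 0 0.209 -13 0.055" --pt "-0.053 0 0.209 -13 0.055" --pt "-0.053 0.03 0.209 -13 0.055"

```text
time: 18.62
eef_pos: [453.7, -154.8, 80.0]
tool_rot: [0.707, -0.706, -0.025, 0.024]
ft_force: [0.2, -1.4, -0.3]
width: 0.585
```

Request:
play_rows --pt "0 0.03 0 0 0.055" --pt "0 0.04 0 0 0.055" --pt "0 0.04 0 0 0.055"

```text
time: 19.0
eef_pos: [452.2, -157.8, 39.1]
tool_rot: [0.707, -0.706, -0.021, 0.023]
ft_force: [-0.1, -0.2, 1.2]
width: 0.585
```

```bash
python3 look.py w14 h; python3 go.py 454,-158,4,94
```

```text
yel [313. 262.] ctr [ 443.4 -158.7] long 40.0 short 20.8 axis -177.2
raised [314. 279.] ctr [ 454.4 -158.1] 59.1 21.1 axis 4.3
raised [ 58. 240.] ctr [ 442.6 -297.6] 93.3 37.1 axis 13.0
raised [528. 104.] ctr [354.8 -57.3] 68.3 33.6 axis 104.9
raised [331.  19.] ctr [ 323.1 -157.5] 44.3 7.2 axis 72.9
t 19.05 tcp [ 452.9 -158.    39.8] q7 2.08 F [-0.7 -0.5  0.6] w 55.0 down [-0.001  0.    -1.   ]
jaw 93.6
454,-158,4,94 -> [0.001, 0.036, -0.0] -0.4 rows>= 1
```

Request:
play_rows --pt "0.001 0.025 0 0 0.055" --pt "0.001 0.036 0 0 0.055" --pt "0.001 0.036 0 0 0.055" --pt "0.001 0.036 0 0 0.0" --pt "0.001 0.036 0 0 0.0" --squeeze 15

```text
time: 19.68
eef_pos: [454.6, -158.0, 4.6]
tool_rot: [-0.707, 0.707, 0.023, -0.022]
ft_force: [0.6, 0.1, -0.7]
width: 0.411
```

Request:
play_rows --pt "0 0 0 0 0.0" --pt "0 0 0 0 0.0" --pt "0 -0.05 0 0 0.0" --pt "0 -0.1 0 0 0.0" --pt "0 -0.1 0 0 0.0"

```text
time: 20.3
eef_pos: [456.5, -158.6, 106.9]
tool_rot: [-0.706, 0.708, 0.025, -0.02]
ft_force: [-0.4, -0.3, -0.7]
width: 0.23
```

```bash
python3 go.py 465,120,105,94 470,397,100,90
```

```text
t 20.3 tcp [ 456.5 -158.6  106.9] q7 2.07 F [-0.4 -0.3 -0.7] w 21.7 down [ 0.007 -0.002 -1.   ]
jaw 93.6
465,120,105,94 -> [0.026, 0.002, 0.278] -0.4 rows>= 5
470,397,100,90 -> [0.024, 0.005, 0.276] 4.0 rows>= 5
```

Request:
play_rows --pt "0.026 0 0.277 0 0.0" --pt "0.026 0 0.277 0 0.0" --pt "0.026 0 0.277 0 0.0" --pt "0.026 0 0.277 0 0.0" --pt "0.026 0 0.277 0 0.0"

```text
time: 20.92
eef_pos: [461.3, 124.4, 102.7]
tool_rot: [0.707, -0.706, -0.024, 0.025]
ft_force: [-0.6, 0.0, 0.3]
width: 0.231
```

Request:
play_rows --pt "0.024 0.003 0.276 4 0.0" --pt "0.024 0.003 0.276 4 0.0" --pt "0.024 0.003 0.276 4 0.0" --pt "0.024 0.003 0.276 4 0.0" --pt "0.024 0.003 0.276 4 0.0"

```text
time: 21.55
eef_pos: [466.8, 401.7, 99.0]
tool_rot: [0.707, -0.707, 0.001, 0.0]
ft_force: [-0.1, -1.2, -1.0]
width: 0.236
```

Request:
play_rows --pt "0 0 0 0 0.0"

```text
time: 21.68
eef_pos: [467.3, 399.3, 99.0]
tool_rot: [-0.707, 0.707, -0.001, 0.0]
ft_force: [0.2, -1.5, -0.8]
width: 0.231
```

```bash
python3 look.py w15; python3 go.py 470,397,9,90
```

```text
yel [316. 280.] ctr [490.7 400.6] long 62.4 short 32.9 axis 0.8
blue [240. 254.] ctr [470.7 346.5] long 40.1 short 23.2 axis -0.9
t 21.73 tcp [468.  396.5  99.3] q7 1.07 F [-0.1 -0.4 -1.2] w 21.8 down [-0.002 -0.002 -1.   ]
jaw 89.7
470,397,9,90 -> [0.002, 0.09, 0.001] -0.3 rows>= 2
```

View pics/w15.png

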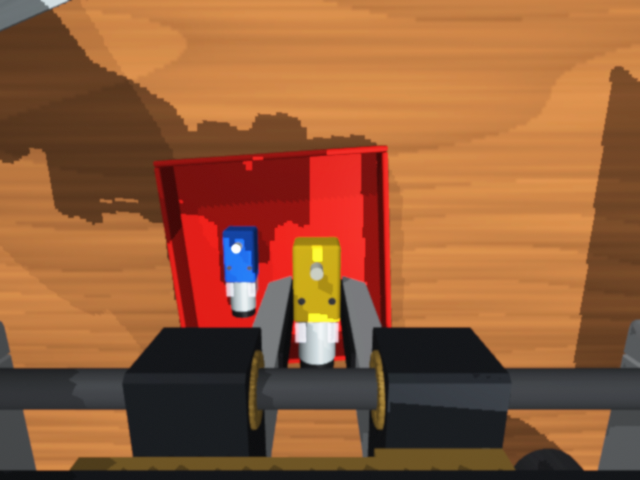

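Request:
play_rows --pt "0.002 0.045 0 0 0.0" --pt "0.002 0.08 0 0 0.0" --pt "0.002 0.09 0 0 0.0" --pt "0.002 0.09 0 0 0.0" --pt "0.002 0.09 0 0 0.038"

```text
time: 22.35
eef_pos: [472.2, 397.4, 12.4]
tool_rot: [0.708, -0.707, 0.002, -0.003]
ft_force: [0.4, 0.7, -0.8]
width: 0.304
```

Request:
play_rows --pt "0 0 0 0 0.038" --pt "0 0 0 0 0.038" --pt "0 -0.05 0 0 0.038" --pt "0 -0.1 0 0 0.038" --pt "0 -0.15 0 0 0.038"

```text
time: 22.98
eef_pos: [470.9, 397.2, 162.8]
tool_rot: [0.707, -0.707, 0.002, -0.002]
ft_force: [1.3, 0.8, 0.2]
width: 0.401
```

Request:
play_rows --pt "0 -0.02 0.15 0 0.038" --pt "0 -0.02 0.15 0 0.038" --pt "0 -0.02 0.15 0 0.038" --pt "0 -0.02 0.15 0 0.038"

```text
time: 23.48
eef_pos: [470.7, 549.6, 180.7]
tool_rot: [0.707, -0.707, 0.001, -0.001]
ft_force: [-0.3, -0.0, -0.6]
width: 0.404
```

```bash
sed -i 's/pics\/{n}0.npz/pics\/{n}1.npz/' m.py
python3 - <<'E'
from station import vision
import cv2,numpy as np
for n in("top","side"):
    im,d=vision.get_image(n); cv2.imwrite(f"pics/{n}1.png",im); np.savez(f"pics/{n}1.npz",im=im,d=d)
E
python3 m.py | head -14; python3 look.py w16 h; python3 go.py
```

```text
top [[-0.0, -0.99, 0.11], [-1.0, 0.0, -0.01], [0.01, -0.11, -0.99]]
yel (129, 272) [463. 397.] size 36.0 22.0 ang -1.0
yel (309, 180) [648.  45.] size 30.0 31.0 ang -90.0
blue (157, 268) [472. 344.] size 36.0 20.0 ang 2.0
blue (340, 173) [663. -18.] size 30.0 31.0 ang -90.0
green (325, 177) [652.  13.] size 151.0 152.0 ang -78.0
red (141, 266) [475. 372.] size 150.0 148.0 ang -87.0
white (254, 342) [328. 149.] size 127.0 17.0 ang -70.0
white (370, 241) [523. -75.] size 28.0 28.0 ang -90.0
white (290, 241) [524.  82.] size 46.0 47.0 ang -26.0
white (522, 267) [ 471. -375.] size 150.0 154.0 ang -10.0
dark (310, 185) [639.  43.] size 41.0 28.0 ang -87.0
dark (341, 175) [660. -20.] size 41.0 41.0 ang -26.0
dark (39, 107) [802. 596.] size 306.0 126.0 ang -6.0
yel [153. 216.] ctr [463. 399.] long 39.1 short 26.5 axis -0.3
blue [ 99. 226.] ctr [471.1 348.8] long 39.6 short 28.8 axis -0.6
blue [541. 230.] ctr [486.7 752.9] long 229.8 short 160.6 axis -177.1
raised [100. 239.] ctr [485.  346.9] 68.4 29.4 axis -0.9
raised [155. 230.] ctr [476.7 398.3] 67.7 27.3 axis 0.4
raised [ 92. 263.] ctr [511.8 338.3] 204.1 104.2 axis 46.2
raised [211. 221.] ctr [471.4 450.4] 151.2 5.4 axis 3.7
raised [452. 225.] ctr [478.7 670.7] 190.7 6.2 axis -177.0
t 23.62 tcp [472.7 544.9 180.8] q7 0.87 F [ 0.4 -0.6  0.7] w 37.6 down [ 0.    -0.002 -1.   ]
jaw 89.5
```

View pics/top1.png

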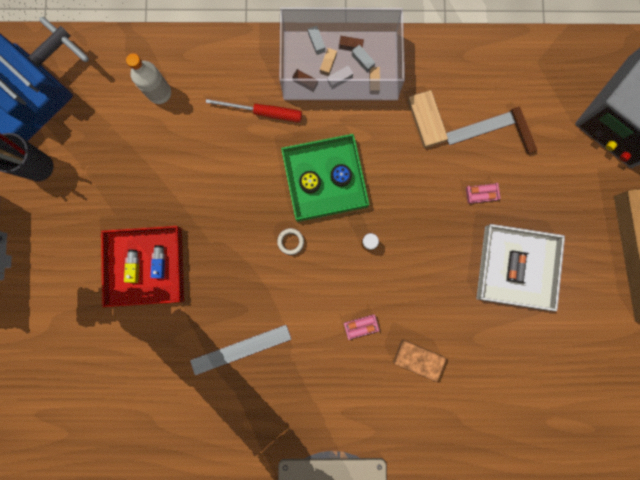

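View pics/side1.png

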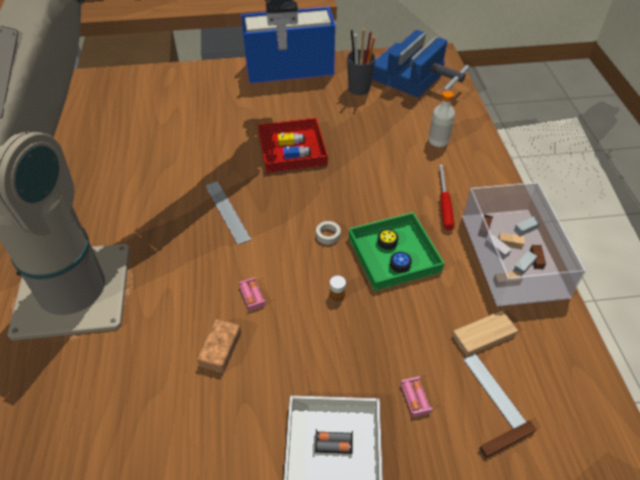

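All five parts lie flat in the right trays, and the jar (370,241) and tape (290,241) are at the same pixels as at the start.

```bash
python3 -c "
from station import manip; print(manip.job_done())"
```

```text
the job is handed in; nothing more can be done
None
```

All five parts are in their trays and the job is handed in, at about 24 s on the robot's clock. The job-done call gives no verdict, so what follows rests on my own last look.

- **Wheels:** both lie flat in the green tray, about 32 mm either side of its middle.
- **Motors:** both lie flat in the red tray, side by side. They are about 26 mm either side of its middle and up to 10 mm along it.
- **Battery holder:** it lies flat in the white tray, within about 5 mm of the middle.
- **Jar and tape:** both measured the same as at the start, to about 1 mm. The pink look-alikes were not touched.
- **Arm:** it stands clear of everything, 180 mm up and past the red tray. At the moves' end readings the wrist force stayed under 4 N.

No check failed. The views disagreed by up to about 5 mm on some positions, such as the green tray's centre. This is well inside the limits.

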